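# Load a flanged bracket into the sheet-metal folder and clamp it for its bend

### The arm

A 6-joint arm with a two-finger parallel gripper is mounted at the origin on the work surface. World frame = base frame: x ahead of the robot, y to its left, z up, the work surface at z = 0. Lengths are in m, angles in degrees, forces in N, time in s.
With the tool pointing down it reaches from about 0.25 to 0.725 m from the base axis. Payload 4 kg.
Tool frame: the origin (TCP) lies at the very end of the fingers, on their centre line; the grasp point (between the pads) lies r.grasp_offset behind it (r.grasp_offset is the distance from the TCP to the grasp point, in m); z points along the fingers, y is the line along which they close (so a half turn about z gives the same grasp; the last joint's range is limited). The gripper opens to 85 mm and grips with 20 to 120 N. Pads are 22 mm wide; open, the fingers measure 114 mm over their backs; the gripper's body (76 mm by 85 mm) begins 54 mm behind the grasp point. The pads swing forward as they close: fully open they stand 13 mm farther back than shut.
Start: joints at [-65.947, 13.785, 0.286, 76.501, 0, 90], TCP at [0.204, -0.457, 0.207] pointing down, gripper open.
Joint ranges: [-155.79, 155.79], [-60.16, 107.12], [-62.33, 73.08], [-114, 123.19], [-81.49, 82.49], [-180, 180]. Speed limits (degrees/s): [159.86, 159.86, 180, 180, 180, 180].

### API

Orientations are given as a 3x3 rotation matrix whose columns are the frame's x, y, z axes.
In Python, from workcell import r gives the robot as it stands. The module is installed in compiled form; this text tells all that it offers.
- The arm moves only by the shell command python3 -m jog 'ROWS'. ROWS is JSON, a list of rows, each a list of 5 numbers: the opening in per cent of the stroke, from 0 (shut) to 100 (fully open), then the shift along the tool's x, y, z in mm, then the turn about the tool's z in rad. A call has 1 to 20 rows; each row shifts and turns the commanded pose from where the row before left it, along the tool's axes as they then stand; what a row does not reach is not made up. A row lasts 1/8 s, in which the tool goes at most 62.5 mm and 10.7 degrees, less where a joint would pass 70% of its speed; a pose out of reach is approached as far as the arm can. A call with a gripper value outside its range is refused whole. The fingers move at their own pace and stop on an object; the grip force is fixed at half the most. Time passes only in rows, so rows that do not move let the fingers close. It gives the time, the measured TCP pose, the force, the opening and the grip force at its end, in the units of the state.
- r.state(): the state, without advancing time (a new reading comes with each control period).
- r.get_image(name): name is "scene" or "side" or "wrist"; returns a dict with "frame" (384x512x3 uint8, blue, green, red), "mtx" (3x3 intrinsics, pixels), "xyz" and "orientation" of the camera in the world. Camera axes: x right, y up, looking along -z (the intrinsics and any distortion apply to the point x, -y, -z); pixel columns grow to the right and rows downward; lengths in m; the calibration is good to about 2 mm. A picture is of the moment at which its call begins. There is no depth.
- r.close_job(): hands the job in; it is judged then, once.
The state is a dict: "time_s": time; "joint_pos": joint angles; "qvel": joint speeds; "effort": joint torques, N m; "tcp_pos": TCP position; "tool_rot": TCP orientation; "contact_force": force on the tool from outside, world axes, zero at the start; "wrist_torque": the same for the moment, N m; "width": finger opening in m; "finger_force": force on a finger pad.
Only numpy, scipy, OpenCV 4.12 (cv2) and the standard library are available. Lean on these libraries where they do the work, as an engineer would, in place of code of your own. Each camera call takes 0.05 s, during which the arm holds its last target. There are 200 camera calls.

### The job

Slide the aluminium bracket from the timber offcut into the blue sheet-metal folder, flanged end first and flat on the bed, so that it passes under the middle finger of the raised clamping beam with one flange in the gap on each side of that finger, and seat it fully home and square against both stops of the back gauge, without shifting the gauge. Then pull the red-balled clamp lever all the way over to its stop, so that the beam clamps the bracket there, and let go. Leave the other things on the bench where they are.

Things in the scene. Friction and masses are not known exactly. Their poses are not given: they have to be found in the camera images.
- bracket: Aluminium bracket, 0.1 kg, flanges up on the timber at the start. Base 4 mm thick: flanged part 60 mm long, 58 wide (x 0 to 60) with side flanges 3 mm thick, 22 high from the underside, 52 clear between; flat tongue 100 mm long, 46 wide (x -100 to 0). Origin: underside, centreline, where the two meet; centre of mass at x = -8 mm. x points to the flanged end, z up.
- bracket_rear (a point): Middle of the flanged end's edge, on the bracket's underside (x = 60 mm of the bracket): the edge that goes against the gauge. Axes as the bracket's.
- tongue_end (a point): Middle of the tongue's free end, on the bracket's underside (x = -100 mm of the bracket). At the start the tongue points roughly to the robot and its outer 50 mm overhang the timber freely; loaded in the folder, its outer 42 mm or more overhang the bending leaf.
- timber: Loose timber offcut, 70 (x) by 89 (y) by 38 mm high, under the bracket at the start; origin at the centre of its underside.
- folder: Blue bench-top sheet-metal folder, bolted down, 0.40 m wide. Origin on the bench, below the middle of the bend line; x is the feed direction, away from the robot; y left, z up. Steel bed, top 90 mm above the bench, x 0 to 135 mm. Blue end cheeks at y = +-165 mm reach 193 mm above the bench. Black leaf handles at y = +-128 mm reach out to x = -130 mm, below bed height.
- bend_line (a point): Middle of the bend line on the bed's top surface, under the front edge of the middle finger. Axes as the folder's. In front of it the hinged bending leaf (hangs level, stays there) carries on the bed's surface, 0.4 mm proud, from x = -38 mm to 0; beyond that there is only air.
- beam: Blue clamping beam with five steel fingers. Origin: underside of the middle finger, at its front edge; finger 42 mm wide (y -21 to 21), x 0 to 56 mm. Raised it is 14 mm above the bed; it sinks 1.03 mm per 0.1 rad of lever. Each side has a 30 mm gap for a flange, then the next finger (51 to 111 mm from the middle). Over the gaps the beam's underside is 36 mm above this point, its top 92 mm.
- gauge_face (a point): Middle of the back gauge's stop line, on the bed surface: two steel stops, each 14 mm wide, 17 high, at y = +-17 mm, behind the fingers. The stop faces lie 62 to 80 mm behind the bend line (differs each time). Locked: holds against 100 N. Axes as the folder's.
- clamp_lever (a joint): Clamp lever at the folder's right end. 0 = raised, upright; 1.0 rad = pulled over towards the robot to its stop. Over the last few hundredths the fingers press on the bracket. Stiff (5 to 10 N at the ball), stays where it is left.
- lever_ball (a point): Centre of the red ball, 32 mm diameter, at the end of the clamp lever (rod 14 mm thick), 230 mm from the pivot. It swings towards the robot and down, from 275 to about 170 mm above the bench, in the plane y = -205 mm of the folder.
- lever_pivot (a point): Pivot of the clamp lever, in the ball's plane, 45 mm above the bench; its axis is level, along the folder's y.
- spray_can: Bystander: white and blue spray can, 66 mm diameter, 200 mm high, standing; origin at the centre of its base.
- tape_measure: Bystander: yellow tape measure 70 x 36 x 62 mm high; origin at the centre of its underside.
- square: Bystander: steel try square lying flat, stock 100 x 18 x 18 mm, blade 150 mm; origin under the stock.
- screwdriver: Bystander: red-handled screwdriver 200 mm long, lying; origin underneath it.
- die_grinder: Bystander: black air die grinder with a small disc, 210 mm long, 45 mm high, lying; origin underneath it.
- sample: Bystander: a finished bracket, its tongue already bent upright (96 mm high), standing on the bench; origin on its underside. Not the one to load.
Things that resemble listed ones, but are neither listed nor needed, are in the scene too. What is meant by the bracket is not black or yellow, and is the larger of those in its own colour.

How it is judged (in metres and radians):
On the way:
1. with the clamp still open, the bracket lies on the bed under the middle finger, home and square against both gauge stops (x of bracket_rear in the frame of gauge_face between -0.003 and 0.003 m and y of bracket_rear in the frame of gauge_face between -0.008 and 0.008 m and z of bracket_rear in the frame of gauge_face below 0.004 m and angle between the x axis of bracket and the x axis of folder, either way round below 0.06 rad and value of joint clamp_lever below 0.6 rad), for 0.1 s.
At the end, for the whole second after the job is handed in: Bracket flat on the bed (2 mm, 0.03 rad), flanges in the gaps beside the middle finger, flanged end within 3 mm of both gauge stops and 8 mm of their middle, square within 0.05 rad; clamp lever at its stop (above 0.94 rad), the beam pressing on the bracket; all at rest (x of bracket_rear in the frame of gauge_face between -0.003 and 0.003 m and y of bracket_rear in the frame of gauge_face between -0.008 and 0.008 m and z of bracket_rear in the frame of gauge_face below 0.002 m and angle between the x axis of bracket and the x axis of folder, either way round below 0.05 rad and angle between bracket's own z axis and vertical below 0.03 rad and value of joint clamp_lever above 0.94 rad and linear speed of bracket below 0.01 m/s and contact force between beam and bracket above 1 N); the robot touches nothing.
It fails at once if the back gauge is shifted by more than 2 mm (distance of gauge_face from where it was at the start of the episode above 0.002 m).
It fails at once if one of the other things on the bench is moved by more than 30 mm (distance of any of spray_can, tape_measure, square, screwdriver, die_grinder, sample from where it was at the start of the episode above 0.03 m).
It also fails if it takes over 58 s, if anything falls off the work surface, if the arm or the gripper's body presses on something with over 40 N, if the wrist force passes 120 N, or if a joint passes its speed limit or range.

## Working session

There is one attempt and no reset: what is moved stays moved. The work goes in short steps, Python scripts to look and compute and a shell command to move; the robot and the scene stay as the last step left them, time stands still between calls to the robot, and variables do not carry over. Pictures are saved under pics/ and viewed, at most 10 in all, crops included, and the job is handed in when it is done.

```bash
mkdir -p pics; python3 - <<'E'
from workcell import r
import cv2,numpy as np,pickle
d={}
for n in("scene","side","wrist"):
    d[n]=r.get_image(n); print(n,d[n]["xyz"],np.round(d[n]["orientation"],3).tolist(),np.round(d[n]["mtx"],1).tolist(),[k for k in d[n]])
    cv2.imwrite(f"pics/{n}0.png",d[n]["frame"])
pickle.dump(d,open("im0.pkl","wb"))
s=r.state();print(s,r.grasp_offset)
E
```

```text
scene [ 1.29786034 -0.40817296  1.29459251] [[0.486, -0.681, 0.548], [0.874, 0.382, -0.301], [-0.005, 0.625, 0.781]] [[443.9, 0.0, 259.8], [0.0, 443.9, 201.7], [0.0, 0.0, 1.0]] ['frame', 'mtx', 'xyz', 'orientation']
side [0.34460766 1.04883945 0.82637192] [[-0.986, 0.074, -0.15], [-0.166, -0.526, 0.834], [-0.017, 0.847, 0.531]] [[370.4, 0.0, 251.4], [0.0, 370.4, 185.6], [0.0, 0.0, 1.0]] ['frame', 'mtx', 'xyz', 'orientation']
wrist [ 0.2655037  -0.42854819  0.37189288] [[0.408, 0.88, 0.245], [-0.913, 0.393, 0.107], [-0.002, -0.268, 0.964]] [[326.2, 0.0, 258.8], [0.0, 326.2, 193.0], [0.0, 0.0, 1.0]] ['frame', 'mtx', 'xyz', 'orientation']
{'time_s': 0.15, 'joint_pos': array([-6.59489026e+01,  1.38221660e+01,  2.31628381e-01,  7.64999836e+01,
       -7.11538529e-04,  9.00002499e+01]), 'qvel': array([ 0.06625117, -0.02485142,  0.17440646, -0.06417415, -0.03269282,
        0.00374872]), 'effort': array([-5.59394084e-05, -3.72634864e+01,  2.52639216e+01,  1.23846025e-02,
       -9.46956540e-07,  3.13937974e-06]), 'tcp_pos': array([ 0.20356663, -0.45613293,  0.20641972]), 'tool_rot': array([[ 9.13184129e-01,  4.07546707e-01, -6.55227944e-04],
       [ 4.07547233e-01, -9.13182997e-01,  1.43766946e-03],
       [-1.24255651e-05, -1.57989327e-03, -9.99998752e-01]]), 'contact_force': array([-0.60063425,  0.51638351, -0.87534408]), 'wrist_torque': array([-0.01565099,  0.04561635, -0.0112546 ]), 'finger_force': 0.0, 'width': 0.08515334418147696} 0.0187
```

View pics/scene0.png

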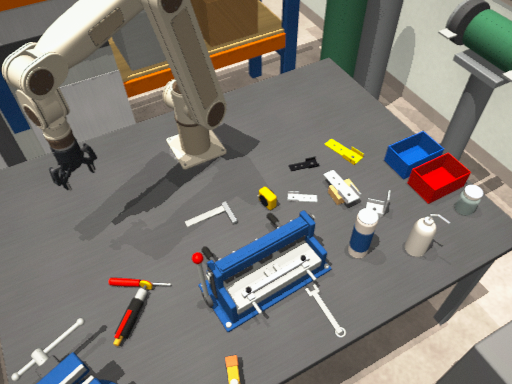

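View pics/side0.png

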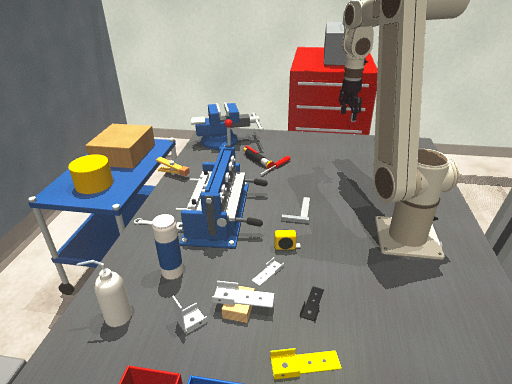

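Scene view: the candidates for the bracket are
- silver bracket on the timber at scene (342,187) / side (242,295)
- small silver bracket on the bench at (302,197)
- black bracket at (303,163)
- yellow bracket at (344,151)
- bent sample at (380,205)

I choose the one on the timber: it is the larger silver one. The folder is at (265,265) and the red ball at (197,258). Next is a close crop to check this choice.

```bash
cat > h.py <<'E'
import numpy as np,cv2,pickle
def ray(im,u,v):
    K=im["mtx"];d=np.array([(u-K[0,2])/K[0,0],-(v-K[1,2])/K[1,1],-1.]);return np.array(im["xyz"]),np.array(im["orientation"])@d
def onz(im,u,v,z):
    o,d=ray(im,u,v);return o+d*(z-o[2])/d[2]
def tri(*obs):
    A=np.zeros((3,3));b=np.zeros(3)
    for im,u,v in obs:
        o,d=ray(im,u,v);d=d/np.linalg.norm(d);P=np.eye(3)-np.outer(d,d);A+=P;b+=P@o
    p=np.linalg.solve(A,b);return p,[round(1000*np.linalg.norm(np.cross(p-ray(i,u,v)[0],ray(i,u,v)[1]/np.linalg.norm(ray(i,u,v)[1]))),1) for i,u,v in obs]
def proj(im,p):
    c=np.array(im["orientation"]).T@(np.array(p)-im["xyz"]);K=im["mtx"];return np.array([K[0,0]*c[0]/-c[2]+K[0,2],-K[1,1]*c[1]/-c[2]+K[1,2]])
def crop(im,u0,v0,w,h,s):
    return cv2.resize(im["frame"][v0:v0+h,u0:u0+w],None,fx=s,fy=s,interpolation=cv2.INTER_CUBIC)
E
python3 - <<'E'
from h import *
d=pickle.load(open("im0.pkl","rb"))
S,D=d["scene"],d["side"]
a=crop(S,310,155,80,60,5);b=crop(D,200,265,80,60,5);c=crop(S,190,205,160,120,2.5);e=crop(D,175,140,133,100,3)
e=cv2.resize(e,(400,300))
cv2.imwrite("pics/c1.png",np.vstack([np.hstack([a,b]),np.hstack([c,e])]))
# ball
def red(im,u0,v0,u1,v1):
    f=im["frame"][v0:v1,u0:u1].astype(int);m=(f[...,2]>130)&(f[...,1]<70)&(f[...,0]<70);ys,xs=np.nonzero(m);return xs.mean()+u0,ys.mean()+v0,len(xs)
rs=red(S,188,245,208,270);rd=red(D,222,115,238,132);print(rs,rd,tri((S,*rs[:2]),(D,*rd[:2])))
E
```

```text
(np.float64(196.8877551020408), np.float64(257.4183673469388), 98) (np.float64(227.74358974358975), np.float64(122.07692307692308), 39) (array([ 0.66707691, -0.25584616,  0.27748229]), [np.float64(0.8), np.float64(0.8)])
```

View pics/c1.png

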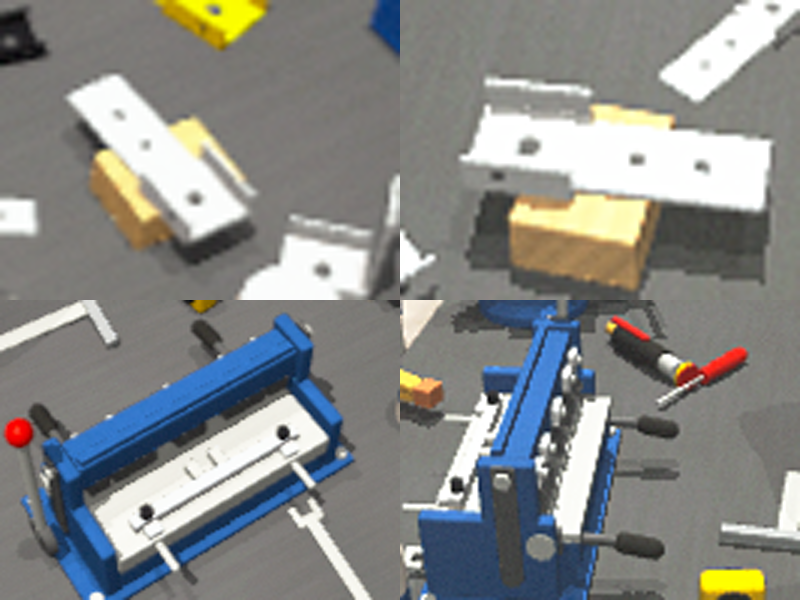

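The crops show the chosen silver bracket flanges-up on the timber, with three holes on its centreline: scene (334,178), (339,184), (349,195). In the folder crop the gauge knobs are at scene (303,258) and (248,290).

```bash
python3 - <<'E'
from h import *
d=pickle.load(open("im0.pkl","rb"));S,D=d["scene"],d["side"]
for n,s,t in [("hole tongue",(333.8,177.8),(260.4,298.2)),("hole mid",(339.2,184.2),(247.4,296.8)),("hole fl",(349,194.6),(225.8,294.2)),
 ("tongue cor L",(333.6,170),(273.8,306.5)),("tongue cor R",(323.4,174.6),(274.4,293)),
 ("knob L",(303.2,257.8),(194,201.7)),("knob R",(248.4,289.8),(205.7,172.7)),
 ("handle tip L",(270.5,334-0) if 0 else (190+195/2.5,205+25/2.5),(175+275/3,140+248/3)),("handle tip R",(190+33/2.5,205+106/2.5),(175+277/3,140+128/3))]:
    p,e=tri((S,*s),(D,*t));print(n,np.round(p*1000).tolist(),e)
    
E
```

```text
hole tongue [450.0, 374.0, 40.0] [np.float64(2.9), np.float64(2.9)]
hole mid [485.0, 374.0, 39.0] [np.float64(2.9), np.float64(2.9)]
hole fl [545.0, 375.0, 40.0] [np.float64(2.9), np.float64(2.9)]
tongue cor L [413.0, 397.0, 39.0] [np.float64(5.3), np.float64(5.3)]
tongue cor R [415.0, 350.0, 39.0] [np.float64(3.5), np.float64(3.5)]
knob L [725.0, 56.0, 111.0] [np.float64(2.3), np.float64(2.3)]
knob R [739.0, -144.0, 110.0] [np.float64(1.7), np.float64(1.7)]
handle tip L [480.0, 64.0, 50.0] [np.float64(9.7), np.float64(9.7)]
handle tip R [504.0, -189.0, 57.0] [np.float64(1.9), np.float64(1.9)]
```

Bracket centreline is at y≈0.374, yaw≈0, tongue end x≈0.414 and top z≈0.04. The folder origin is about (0.622,-0.052) with yaw≈+4.4°. Moving over the tongue now.

```bash
python3 -m jog '[[100,0,0,0,0.14],[100,0,0,0,0.14],[100,0,0,0,0.14],[100,13.4,-48.9,0,0],[100,13.4,-48.9,0,0],[100,13.4,-48.9,0,0],[100,13.4,-48.9,0,0],[100,13.4,-48.9,0,0],[100,13.4,-48.9,0,0],[100,13.4,-48.9,0,0],[100,13.4,-48.9,0,0],[100,13.4,-48.9,0,0],[100,13.4,-48.9,0,0],[100,13.4,-48.9,0,0],[100,13.4,-48.9,0,0],[100,13.4,-48.9,0,0],[100,13.4,-48.9,0,0],[100,13.4,-48.9,0,0],[100,13.4,-48.9,0,0],[100,13.4,-48.9,0,0]]'
python3 -m jog '[[100,0,0,0,0],[100,0,0,0,0]]'
python3 - <<'E'
from workcell import r
from h import *
w=r.get_image("wrist");pickle.dump(w,open("w1.pkl","wb"));s=r.state();print(s["tcp_pos"],s["tool_rot"].round(3).tolist())
cv2.imwrite("pics/w1.png",w["frame"])
E
```

```text
time_s: 2.65
tcp_pos: [0.4206, 0.1656, 0.2379]
tool_rot: [[0.97, 0.239, -0.046], [0.244, -0.954, 0.172], [-0.003, -0.178, -0.984]]
contact_force: [0.6, -0.2, -1.0]
width: 0.0854
finger_force: 0.0
time_s: 2.9
tcp_pos: [0.4195, 0.1643, 0.2373]
tool_rot: [[0.97, 0.239, -0.047], [0.243, -0.955, 0.17], [-0.004, -0.177, -0.984]]
contact_force: [0.2, -0.2, 0.7]
width: 0.0854
finger_force: 0.0
[0.41935694 0.16421011 0.23736209] [[0.97, 0.238, -0.046], [0.243, -0.955, 0.17], [-0.004, -0.177, -0.984]]
```

View pics/w1.png

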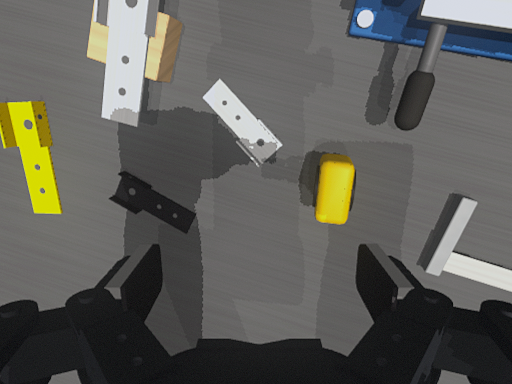

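The view shows the bracket's tongue at top left (125,60), but the arm fell short of the target and the tool is tilted about 10°. I'll check the joints and test how small rows behave.

```bash
cat > st.py <<'E'
from workcell import r
import numpy as np
s=r.state();print(s["time_s"],s["joint_pos"].round(2),s["tcp_pos"].round(4),s["tool_rot"].round(3).tolist(),s["contact_force"].round(1),s["width"].round(4))
E
python3 st.py; python3 -m jog '[[100,0,-10,0,0],[100,0,-10,0,0]]' >/dev/null; python3 st.py;python3 -m jog '[[100,0,0,0,0.1],[100,0,0,0,0.1]]' >/dev/null; python3 st.py
```

```text
Traceback (most recent call last):
  File "st.py", line 3, in <module>
    s=r.state();print(s["time_s"],s["joint_pos"].round(2),s["tcp_pos"].round(4),s["tool_rot"].round(3).tolist(),s["contact_force"].round(1),s["width"].round(4))
                                                                                                                                            ^^^^^^^^^^^^^^^^
AttributeError: 'float' object has no attribute 'round'
Traceback (most recent call last):
  File "st.py", line 3, in <module>
    s=r.state();print(s["time_s"],s["joint_pos"].round(2),s["tcp_pos"].round(4),s["tool_rot"].round(3).tolist(),s["contact_force"].round(1),s["width"].round(4))
                                                                                                                                            ^^^^^^^^^^^^^^^^
AttributeError: 'float' object has no attribute 'round'
Traceback (most recent call last):
  File "st.py", line 3, in <module>
    s=r.state();print(s["time_s"],s["joint_pos"].round(2),s["tcp_pos"].round(4),s["tool_rot"].round(3).tolist(),s["contact_force"].round(1),s["width"].round(4))
                                                                                                                                            ^^^^^^^^^^^^^^^^
AttributeError: 'float' object has no attribute 'round'
```

```bash
sed -i 's/s\["width"\].round(4)/s["width"]/' st.py
python3 st.py; python3 -m jog '[[100,0,-10,0,0],[100,0,-10,0,0]]' >/dev/null; python3 st.py;python3 -m jog '[[100,0,0,0,0.1],[100,0,0,0,0]]' >/dev/null; python3 st.py
```

```text
3.45 [  7.11   8.    -2.95  81.45  12.79 179.94] [0.4244 0.1261 0.2421] [[0.991, 0.113, -0.068], [0.125, -0.969, 0.215], [-0.042, -0.221, -0.974]] [ 0.2  1.1 -0. ] 0.08524811345491999
3.7 [  7.98   8.06  -2.3   82.02  13.3  179.94] [0.4234 0.1355 0.2466] [[0.989, 0.127, -0.072], [0.14, -0.965, 0.222], [-0.041, -0.23, -0.972]] [-0.2 -0.4 -0.9] 0.0853507317684736
3.95 [  4.15   8.49  -2.05  83.19  14.18 179.94] [0.4249 0.1113 0.2467] [[0.995, 0.055, -0.08], [0.073, -0.968, 0.24], [-0.065, -0.244, -0.967]] [ 0.8  0.4 -0.2] 0.08549404996768126
```

Cause: joint 6 sits at its +180° limit, so the solver tilted the tool. For tool x toward the robot, j6≈j1, which is well inside the range. The tilt can be undone by leaning on the opposite limit (-180°), so I turn there first.

```bash
python3 -m jog '[[100,0,0,0,-0.18],[100,0,0,0,-0.18],[100,0,0,0,-0.18],[100,0,0,0,-0.18],[100,0,0,0,-0.18],[100,0,0,0,-0.18],[100,0,0,0,-0.18],[100,0,0,0,-0.18],[100,0,0,0,-0.18],[100,0,0,0,-0.18],[100,0,0,0,-0.18],[100,0,0,0,-0.18],[100,0,0,0,-0.18],[100,0,0,0,-0.18],[100,0,0,0,-0.18],[100,0,0,0,-0.18],[100,0,0,0,-0.18],[100,0,0,0,-0.18],[100,0,0,0,-0.18],[100,0,0,0,-0.18]]' >/dev/null; python3 st.py
python3 -m jog '[[100,0,0,0,-0.18],[100,0,0,0,-0.18],[100,0,0,0,-0.18],[100,0,0,0,-0.18],[100,0,0,0,-0.18],[100,0,0,0,-0.18],[100,0,0,0,-0.18],[100,0,0,0,-0.18],[100,0,0,0,-0.18],[100,0,0,0,-0.18],[100,0,0,0,-0.18],[100,0,0,0,-0.18],[100,0,0,0,-0.18]]' >/dev/null; python3 st.py
```

```text
6.45 [  4.3    8.47  -2.06  83.16  14.2  -26.66] [0.4247 0.1125 0.2467] [[-0.864, -0.497, -0.081], [-0.501, 0.831, 0.24], [-0.052, 0.248, -0.967]] [-0.1 -0.5 -0.4] 0.08530631037493434
8.075 [   4.3     8.47   -2.06   83.16   14.19 -160.74] [0.4247 0.1125 0.2467] [[0.958, -0.275, -0.081], [-0.249, -0.938, 0.24], [-0.142, -0.21, -0.967]] [-0.1 -0.6  0.2] 0.08600768962187942
```

```bash
python3 -m jog '[[100,0,-20,0,0],[100,0,-20,0,0],[100,0,0,0,-0.18],[100,0,0,0,-0.18],[100,0,0,0,-0.1],[100,0,0,0,0]]' >/dev/null; python3 st.py
python3 -m jog '[[100,0,0,0,-0.1],[100,0,0,0,0]]' >/dev/null; python3 st.py
```

```text
8.825 [  10.21    9.63    0.67   83.05   14.08 -179.94] [0.4343 0.1592 0.255 ] [[0.984, 0.162, -0.077], [0.176, -0.956, 0.233], [-0.035, -0.243, -0.969]] [1.1 1.  0.2] 0.08520455028876689
9.075 [ 1.3910e+01  8.9600e+00  6.0000e-02  8.1750e+01  1.3080e+01 -1.7995e+02] [0.4287 0.1826 0.2548] [[0.971, 0.231, -0.065], [0.24, -0.946, 0.217], [-0.011, -0.226, -0.974]] [-0.   0.6 -0.5] 0.08538226362955599
```

```bash
python3 -m jog '[[100,0,25,0,-0.1],[100,0,25,0,-0.1],[100,0,0,0,0]]' >/dev/null; python3 st.py
python3 -m jog '[[100,0,20,0,-0.18],[100,0,20,0,-0.18],[100,0,20,0,-0.18],[100,0,0,0,0]]' >/dev/null; python3 st.py
```

```text
9.45 [  19.4     7.58   -2.71   78.09    9.63 -179.95] [0.4191 0.2057 0.2433] [[0.943, 0.331, -0.029], [0.331, -0.929, 0.167], [0.028, -0.167, -0.986]] [-0.4 -0.2 -0.2] 0.08568890152570274
9.95 [  38.42    4.72   -6.57   73.79    0.91 -179.95] [0.3593 0.2917 0.236 ] [[0.781, 0.622, 0.057], [0.618, -0.783, 0.066], [0.086, -0.016, -0.996]] [ 0.3  0.2 -0.2] 0.08536219992785252
```

Joint 5 is nearly fixed; about 5° of radial tilt remains. I swing clockwise to azimuth -41°, where the same limit removes that part.

```bash
python3 -m jog '[[100,0,0,0,0.05],[100,0,50,0,0.108],[100,0,50,0,0.108],[100,0,50,0,0.108],[100,0,50,0,0.108],[100,0,50,0,0.108],[100,0,50,0,0.108],[100,0,50,0,0.108],[100,0,50,0,0.108],[100,0,50,0,0.108],[100,0,50,0,0.108],[100,0,50,0,0.108],[100,0,50,0,0.108],[100,0,50,0,0.108],[100,0,0,0,-0.1],[100,0,0,0,0]]' >/dev/null; python3 st.py
```

```text
11.95 [ -41.55    9.46   -6.99   73.39    3.84 -179.98] [ 0.3588 -0.2886  0.1958] [[0.748, -0.662, 0.047], [-0.664, -0.747, 0.048], [0.003, -0.067, -0.998]] [-0.4 -0.4  0.3] 0.08531073527781044
```

```bash
python3 -m jog '[[100,0,20,0,-0.12],[100,0,0,0,0]]' >/dev/null; python3 st.py;python3 -m jog '[[100,0,20,0,-0.06],[100,0,0,0,0]]' >/dev/null; python3 st.py
```

```text
12.2 [ -37.39    9.02   -7.65   72.76    1.93 -179.98] [ 0.3713 -0.2699  0.1944] [[0.794, -0.607, 0.028], [-0.608, -0.794, 0.021], [0.01, -0.034, -0.999]] [ 0.2 -0.5 -0.4] 0.08543190234631315
12.45 [ -35.86    8.92   -7.87   72.54    0.71 -179.97] [ 0.374  -0.2654  0.1936] [[0.81, -0.586, 0.017], [-0.586, -0.81, 0.003], [0.012, -0.012, -1.0]] [-1.1  0.7  0.6] 0.08544048451755341
```

Tilt is now only 1°. I turn tool x toward the robot (j6≈j1), then go to the bracket.

```bash
python3 -m jog '[[100,0,0,0,0.18],[100,0,0,0,0.18],[100,0,0,0,0.18],[100,0,0,0,0.18],[100,0,0,0,0.18],[100,0,0,0,0.18],[100,0,0,0,0.18],[100,0,0,0,0.18],[100,0,0,0,0.18],[100,0,0,0,0.18],[100,0,0,0,0.18],[100,0,0,0,0.18],[100,0,0,0,0.18],[100,0,0,0,0.18],[100,-4,50,0,0],[100,-4,50,0,0],[100,-4,50,0,0],[100,-4,50,0,0],[100,-4,50,0,0],[100,-4,50,0,0]]' >/dev/null; python3 st.py
python3 -m jog '[[100,-4,50,0,0],[100,-4,50,0,0],[100,-4,50,0,0],[100,-4,50,0,0],[100,-4,50,0,0],[100,-4,50,0,0],[100,0,0,0,0]]' >/dev/null; python3 st.py
python3 - <<'E'
from workcell import r
from h import *
w=r.get_image("wrist");pickle.dump(w,open("w2.pkl","wb"))
cv2.imwrite("pics/w2.png",w["frame"])
E
```

```text
14.95 [  5.02   2.03 -15.36  71.57   0.08   5.37] [0.3996 0.0356 0.1953] [[-1.0, 0.006, 0.018], [0.006, 1.0, 0.003], [-0.018, 0.003, -1.0]] [ 0.4 -0.7 -0.2] 0.08561387591494257
15.825 [38.67 18.16  4.48 75.44 -0.44 38.76] [0.4252 0.337  0.1956] [[-1.0, 0.002, 0.017], [0.002, 1.0, 0.004], [-0.017, 0.004, -1.0]] [ 0.4 -0.6 -0.2] 0.0853151301702869
```

View pics/w2.png

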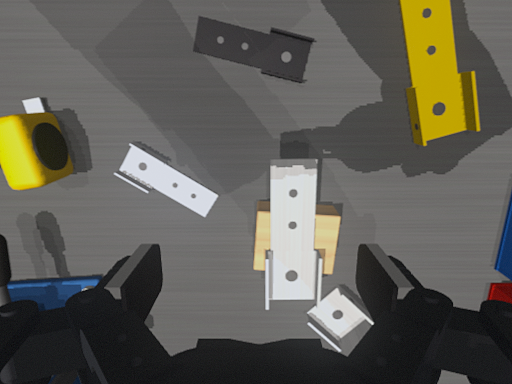

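The wrist view shows the bracket tongue end at (294,160), holes at (293,193), (293,225) and (292,276), and the tongue sides at columns 271 and 317.

```bash
python3 - <<'E'
from h import *
w=pickle.load(open("w2.pkl","rb"));S=pickle.load(open("im0.pkl","rb"))["scene"]
for s,t in [((333.8,177.8),(293,193)),((339.2,184.2),(293,225)),((349,194.6),(292,276)),((333.6,170),(317,161)),((323.4,174.6),(271.5,160))]:
    p,e=tri((S,*s),(w,*t));print((p*1000).round(1),e[0],(onz(w,*t,.042)*1000).round(1))
g=cv2.cvtColor(w["frame"],cv2.COLOR_BGR2GRAY)
for v in(170,182,205): # edges across the tongue
    row=cv2.GaussianBlur(g,(3,3),0)[v].astype(int);d=np.diff(row);a=255+d[255:290].argmax();b=300+d[300:330].argmin();print(v,a+.5,b+.5,(onz(w,(a+b+1)/2,v,.042)*1000).round(1))
E
```

```text
[450.8 374.6  38. ] 1.8 [448.7 372.6  42. ]
[486.4 375.2  36.6] 1.1 [483.7 373.6  42. ]
[546.6 375.7  38.5] 1.2 [543.9 374.2  42. ]
[417.3 397.5  37.8] 1.5 [415.8 395.4  42. ]
[416.5 351.6  35.8] 1.1 [414.7 350.4  42. ]
170 269.5 316.5 [424.8 371.9  42. ]
182 269.5 316.5 [437.2 372.2  42. ]
205 269.5 315.5 [461.6 372.4  42. ]
```

```bash
python3 -m jog '[[100,-4,35,0,0],[100,0,0,45,0],[100,0,0,45,0],[100,0,0,45,0],[100,0,0,30,0],[100,0,0,12,0],[100,0,0,0,0]]'; python3 -m jog '[[40,0,0,0,0],[40,0,0,0,0],[0,0,0,0,0],[0,0,0,0,0],[0,0,0,0,0],[0,0,0,0,0]]'; python3 st.py
```

```text
time_s: 16.75
tcp_pos: [0.4324, 0.3686, 0.0196]
tool_rot: [[-1.0, 0.007, 0.016], [0.007, 1.0, 0.002], [-0.016, 0.002, -1.0]]
contact_force: [-0.4, -0.1, 0.0]
width: 0.0854
finger_force: 0.0
time_s: 17.5
tcp_pos: [0.4322, 0.3697, 0.0196]
tool_rot: [[-1.0, 0.005, 0.017], [0.005, 1.0, 0.003], [-0.017, 0.003, -1.0]]
contact_force: [-0.3, -0.0, -0.5]
width: 0.0002
finger_force: 0.0
17.5 [40.83 29.18 -6.68 53.29 -0.5  41.13] [0.4322 0.3697 0.0196] [[-1.0, 0.005, 0.017], [0.005, 1.0, 0.003], [-0.017, 0.003, -1.0]] [-0.3 -0.  -0.5] 0.00015585992863015666
```

```bash
python3 - <<'E'
from workcell import r
from h import *
w=r.get_image("wrist");s=r.get_image("side");c=r.get_image("scene");pickle.dump((w,s,c),open("w3.pkl","wb"))
cv2.imwrite("pics/w3.png",np.hstack([cv2.resize(w["frame"],(400,300)),crop(s,190,240,120,90,10/3)]))
E
```

```text
(no output)
```

View pics/w3.png

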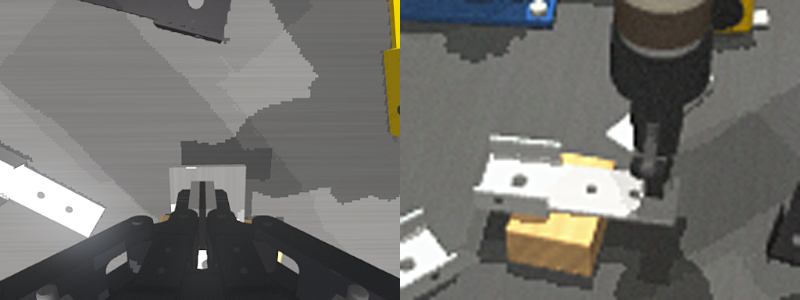

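```bash
python3 - <<'E'
from h import *
w,s,c=pickle.load(open("w3.pkl","rb"))
print(w["xyz"]); f=1.28
for n,uv in dict(endL=(245*f,165*f),endR=(169*f,168*f)).items(): print(n,onz(w,*uv,.042).round(4))
t=np.array([.4322,.3697,.0196])
for dz in(0,.0187,.04): print("wrist",proj(w,t+[0,0,dz]).round(1)/f,"side",((proj(s,t+[0,0,dz])-[190,240])*10/3).round(0)+[400,0],"scene",proj(c,t+[0,0,dz]).round(1))
a=crop(c,300,150,80,60,8);b=crop(s,220,250,80,60,8)
cv2.imwrite("pics/c3.png",cv2.resize(np.hstack([a,b]),(800,300)))
E
```

```text
[0.36196561 0.36973647 0.18400943]
endL [0.4127 0.3952 0.042 ]
endR [0.4143 0.3503 0.042 ]
wrist [201.875   180.78125] side [654. 211.] scene [328.9 178.4]
wrist [201.953125 192.578125] side [654. 195.] scene [329.5 175.1]
wrist [202.03125 209.6875 ] side [654. 177.] scene [330.1 171.3]
```

View pics/c3.png

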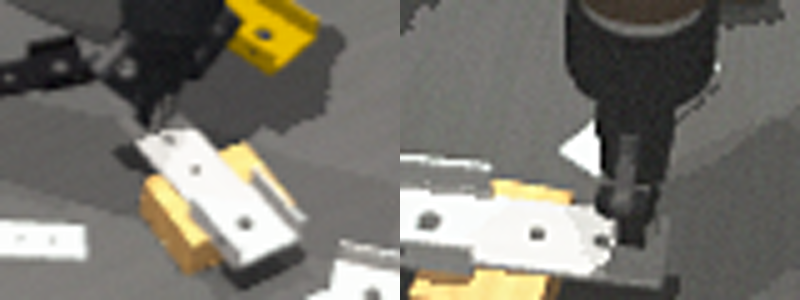

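```bash
python3 -m jog '[[100,0,0,0,0],[100,0,0,0,0],[100,0,0,0,0],[100,0,0,0,0],[100,0,0,0,0]]'; python3 -m jog '[[50,0,0,0,0],[50,0,0,0,0],[50,0,0,0,0],[50,0,0,0,0]]'; python3 - <<'E'
from workcell import r
from h import *
w=r.get_image("wrist");s=r.get_image("side");pickle.dump((w,s),open("w4.pkl","wb"))
cv2.imwrite("pics/c4.png",np.hstack([crop(w,160,170,200,150,2),crop(s,225,260,80,60,5)]))
E
```

```text
time_s: 18.27
tcp_pos: [0.4323, 0.3697, 0.0196]
tool_rot: [[-1.0, 0.005, 0.017], [0.005, 1.0, 0.003], [-0.017, 0.003, -1.0]]
contact_force: [-0.3, 0.5, -0.7]
width: 0.0852
finger_force: 0.0
time_s: 18.77
tcp_pos: [0.4323, 0.3697, 0.0196]
tool_rot: [[-1.0, 0.005, 0.017], [0.005, 1.0, 0.003], [-0.017, 0.003, -1.0]]
contact_force: [0.5, -0.7, 0.2]
width: 0.0426
finger_force: 0.0
```

View pics/c4.png

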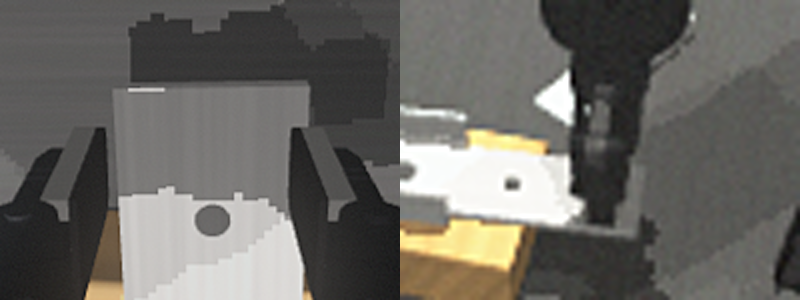

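The shut fingers stand visibly over the tongue in all the views: pad spacing puts the real tips at z≈0.045, not the 0.02 reported. So the fingers closed above the tongue, and the bracket has not moved. I'll go 14 mm lower, safe either way, plus 8 mm forward and 3 mm left.

```bash
python3 -m jog '[[100,0,0,0,0],[100,0,0,0,0],[100,-8,3,0,0],[100,0,0,7,0],[100,0,0,7,0],[100,0,0,0,0]]'; python3 -m jog '[[40,0,0,0,0],[40,0,0,0,0],[40,0,0,0,0],[40,0,0,0,0]]'
```

```text
time_s: 19.62
tcp_pos: [0.4397, 0.3719, 0.0045]
tool_rot: [[-1.0, 0.005, 0.015], [0.005, 1.0, 0.002], [-0.015, 0.002, -1.0]]
contact_force: [1.0, -0.0, -0.5]
width: 0.0854
finger_force: 0.0
time_s: 20.12
tcp_pos: [0.4407, 0.3729, 0.0063]
tool_rot: [[-1.0, 0.005, 0.018], [0.005, 1.0, 0.004], [-0.018, 0.004, -1.0]]
contact_force: [-1.1, -0.1, 2.4]
width: 0.0435
finger_force: 60.5
```

```bash
python3 -m jog '[[30,0,0,-5,0],[30,0,0,-15,0],[30,0,0,-30,0],[30,0,0,-30,0],[30,0,0,0,0]]';python3 - <<'E'
from workcell import r
from h import *
w=r.get_image("wrist");s=r.get_image("side");pickle.dump((w,s),open("w5.pkl","wb"))
g=cv2.cvtColor(w["frame"],cv2.COLOR_BGR2GRAY)
d=pickle.load(open("im0.pkl","rb"))["scene"]
print("can",onz(d,358,254,0),"tape",onz(d,268,200,.03))
# side: bright bracket pixels contour
f=s["frame"];m=(f.min(2)>170).astype(np.uint8)
for c in cv2.findContours(m,0,2)[0]:
    if cv2.contourArea(c)>60: print(cv2.boundingRect(c),cv2.contourArea(c))
cv2.imwrite("pics/c5.png",np.hstack([cv2.resize(w["frame"],(400,300)),crop(s,190,220,120,90,10/3)]))
E
```

```text
time_s: 20.75
tcp_pos: [0.4413, 0.3742, 0.0895]
tool_rot: [[-1.0, 0.005, 0.023], [0.006, 1.0, 0.008], [-0.023, 0.008, -1.0]]
contact_force: [0.2, 0.4, -1.0]
width: 0.0438
finger_force: 61.1
can [0.75238004 0.27122932 0.        ] tape [0.41754607 0.10884245 0.03      ]
(184, 308, 23, 21) 207.5
(95, 268, 25, 21) 317.5
(210, 266, 46, 17) 439.5
(62, 264, 25, 21) 244.5
(269, 261, 15, 19) 78.0
(0, 232, 62, 129) 4778.5
(428, 224, 15, 29) 132.0
(376, 216, 22, 37) 334.5
(134, 214, 40, 14) 251.5
(48, 211, 43, 40) 814.0
(282, 197, 28, 23) 151.5
(469, 185, 34, 49) 874.0
(226, 173, 16, 45) 324.0
(176, 171, 33, 39) 190.5
(145, 164, 22, 22) 138.5
(479, 156, 33, 22) 590.0
(396, 149, 25, 17) 81.5
(154, 137, 35, 19) 118.0
(370, 82, 52, 55) 1794.5
(479, 35, 33, 112) 3083.5
(102, 0, 371, 137) 27891.5
```

View pics/c5.png

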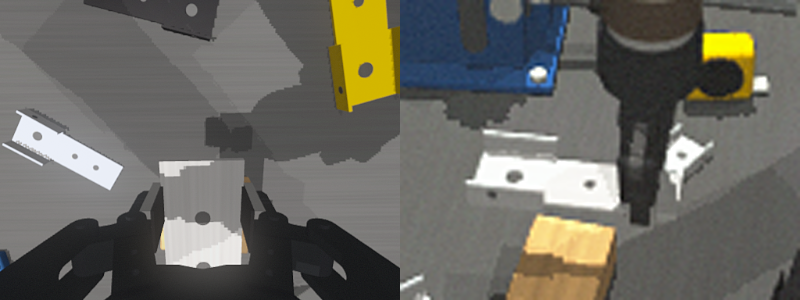

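The bracket is held level and lifted clear: tongue end at wrist (201,160) of the half panel, and side view (545,180). Carrying it in front of the folder.

```bash
python3 -m jog '[[30,6.7,-49.3,0,0],[30,6.7,-49.3,0,0],[30,6.7,-49.3,0,0],[30,6.7,-49.3,0,0],[30,6.7,-49.3,0,0],[30,6.7,-49.3,0,0],[30,6.7,-49.3,0,0],[30,6.7,-49.3,0,0],[30,6.7,-49.3,0,0],[30,0,0,0,-0.06],[30,0,0,0,0]]' >/dev/null; python3 st.py; python3 - <<'E'
from workcell import r
from h import *
w=r.get_image("wrist");s=r.get_image("side");c=r.get_image("scene");pickle.dump((w,s,c),open("w6.pkl","wb"))
cv2.imwrite("pics/c6.png",np.vstack([np.hstack([cv2.resize(w["frame"],(400,300)),crop(s,190,120,120,90,10/3)]),np.hstack([crop(c,190,190,160,120,2.5),crop(s,165,130,160,120,2.5)])]))
E
```

```text
22.225 [-11.09   6.07 -29.26  53.88   0.37 -14.07] [ 0.3753 -0.0714  0.0823] [[-0.999, -0.052, 0.015], [-0.052, 0.999, 0.004], [-0.015, 0.003, -1.0]] [-0.3  0.1 -1. ] 0.04342330189447612
```

View pics/c6.png

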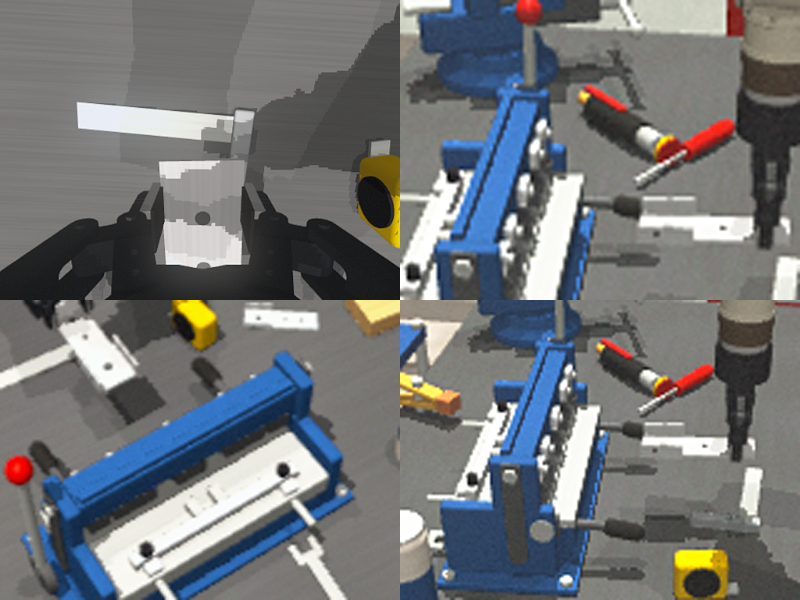

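The bracket is held level in front of the folder, holes at scene (223,205) and (234,217). The gauge stops show at scene (267,268) and (274,265), and the knobs are unchanged. From here I work numerically, since the picture budget is used up.

```bash
python3 - <<'E'
from h import *
w,s,c=pickle.load(open("w6.pkl","rb"))
def dark(im,u,v,R=7,th=60):
    u,v=int(u),int(v);g=cv2.cvtColor(im["frame"],cv2.COLOR_BGR2GRAY)[v-R:v+R+1,u-R:u+R+1].astype(float)
    n,l,st,ce=cv2.connectedComponentsWithStats((g<th).astype(np.uint8))
    if n<2:return None
    k=1+np.argmin(np.hypot(*(ce[1:]-R).T));return (ce[k]+[u-R,v-R]).round(2),int(st[k,4])
K={}
for n,a,b in[("L",(303,257),(193,201)),("R",(248,289),(205,172))]:
    ka,kb=dark(c,*a),dark(s,*b);print(n,ka,kb)
    if ka and kb: K[n]=tri((c,*ka[0]),(s,*kb[0]));print(K[n][0].round(4),K[n][1])
print("stops",onz(c,266.8,268,.107),onz(c,274,264.8,.107))
g=cv2.cvtColor(c["frame"],cv2.COLOR_BGR2GRAY)
print(g[260:276,258:284])
print("holes",dark(c,223,205,5,140),dark(c,234,217,5,140))
print("scene hole xy",onz(c,222.8,204.8,.115),onz(c,234,217.2,.115))
gw=cv2.cvtColor(w["frame"],cv2.COLOR_BGR2GRAY);print("wrist tongue",[onz(w,u,v,.115).round(4) for u,v in((160*1.28,161*1.28),(245*1.28,160*1.28),(203*1.28,218*1.28))])
E
```

```text
L (array([302.8 , 257.87]), 15) (array([193.29, 201.64]), 14)
[0.7264 0.0549 0.1114] [np.float64(0.7), np.float64(0.7)]
R (array([248.27, 289.8 ]), 15) (array([206.14, 171.  ]), 21)
[ 0.7392 -0.1462  0.1154] [np.float64(3.7), np.float64(3.7)]
stops [ 0.70159722 -0.05859869  0.107     ] [ 0.70263236 -0.03369853  0.107     ]
[[ 37  37  41  41  44  42  43  45  43  63  85  95  99 100 101 101 192 226
  231 233 233 236 235 235 235 234]
 [ 48  37  36  43  44  42  42  61  76  92  97 103 101 102 193 221 229 232
  234 235 235 236 236 235 234 233]
 [ 96  77  49  42  44  42  62  87  99 101 102 102 165 214 229 232 233 234
  235 235 235 234 234 233 233 233]
 [102 101  76  52  60  86  95  99 101 103 168 213 226 232 232 235 234 235
  242 238 235 235 234 233 234 234]
 [105 100  99  96  95 100 102 102 101 194 225 231 232 234 235 194 222 241
  244 242 235 233 235 234 234 240]
 [101 101 101 101 100 101 102 195 222 229 234 234 235 235 216 229 243 246
  245 244 226 228 234 240 243 244]
 [100 100 102 102 102 194 220 230 232 233 234 234 235 235 220 174 233 246
  245 245 242 224 236 244 245 245]
 [103 103 10
[... 539 characters left out ...]
234 235 234 234 200 156 236 247 246 246 243 243 244 244 244 226 237
  248 251 251 251 251 251 251 251]
 [236 235 235 234 235 215 153 147 234 247 246 245 244 218 236 248 248 250
  251 251 251 251 251 251 237 189]
 [235 234 235 236 234 232 186 134 185 238 246 245 244 242 249 250 251 251
  251 251 251 251 251 218 147 121]
 [235 235 236 234 233 239 239 199 151 197 239 233 246 250 251 251 251 251
  251 251 251 227 181 133 111 108]]
holes (array([224., 204.]), 1) (array([232.8, 216.4]), 5)
scene hole xy [ 0.41988886 -0.06976274  0.115     ] [ 0.48514061 -0.06045946  0.115     ]
wrist tongue [array([ 0.3509, -0.0956,  0.115 ]), array([ 0.348 , -0.0493,  0.115 ]), array([ 0.3848, -0.0703,  0.115 ])]
```

```bash
python3 -m jog '[[30,0,1.5,0,-0.014],[30,0,0,10,0],[30,0,0,10,0],[30,0,0,0,0]]' ; python3 - <<'E'
from h import *
w,s,c=pickle.load(open("w6.pkl","rb"))
print("gauge c",onz(c,269.4,266.3,.107),onz(c,263.3,270.6,.107),onz(c,275.8,262.5,.107))
E
```

```text
time_s: 22.88
tcp_pos: [0.3755, -0.069, 0.0621]
tool_rot: [[-0.998, -0.069, 0.014], [-0.069, 0.998, 0.004], [-0.014, 0.003, -1.0]]
contact_force: [0.6, 0.3, -0.5]
width: 0.0442
finger_force: 61.3
gauge c [ 0.7003083  -0.04868201  0.107     ] [ 0.7042649  -0.07239471  0.107     ] [ 0.69828951 -0.02473502  0.107     ]
```

```bash
python3 -m jog '[[30,-25,0,0.3,0],[30,-25,0,0.3,0],[30,-25,0,0.3,0],[30,-25,0,0.3,0],[30,0,0,0,0]]' ; python3 - <<'E'
from workcell import r
from h import *
w=r.get_image("wrist");s=r.get_image("side");c=r.get_image("scene");pickle.dump((w,s,c),open("w7.pkl","wb"))
g=cv2.cvtColor(w["frame"],cv2.COLOR_BGR2GRAY);gs=cv2.GaussianBlur(g,(3,3),0).astype(int)
for v in(215,230,245):
    d=np.diff(gs[v]);a=180+np.abs(d[180:230]).argmax();b=290+np.abs(d[290:340]).argmax();p,q=onz(w,a+.5,v,.098),onz(w,b+.5,v,.098);print(v,a,b,((p+q)/2).round(4),np.linalg.norm(p-q).round(4))
col=np.diff(gs[170:240,258]);print("end row",171+np.abs(col).argmax(),onz(w,258,171+np.abs(col).argmax(),.098).round(4))
E
python3 st.py
```

```text
time_s: 23.5
tcp_pos: [0.4783, -0.0626, 0.0638]
tool_rot: [[-0.997, -0.069, 0.018], [-0.069, 0.998, 0.003], [-0.019, 0.002, -1.0]]
contact_force: [0.1, 0.1, -2.0]
width: 0.0437
finger_force: 61.3
215 203 312 [ 0.4561 -0.0642  0.098 ] 0.0463
230 229 311 [ 0.4626 -0.0584  0.098 ] 0.0353
245 208 308 [ 0.47   -0.0631  0.098 ] 0.0437
end row 206 [ 0.4521 -0.0645  0.098 ]
23.65 [ -7.7   17.51 -17.64  54.03   0.31 -11.62] [ 0.4751 -0.0625  0.0633] [[-0.998, -0.068, 0.015], [-0.068, 0.998, 0.003], [-0.015, 0.002, -1.0]] [-0.4  0.  -1.6] 0.043708462686306127
```

```bash
python3 -m jog '[[30,-20,0,0.8,0],[30,-20,0,0.8,0],[30,-20,0,0.4,0],[30,-12,0,0.3,0],[30,0,0,0,0]]'; python3 -m jog '[[30,-4,0,0,0],[30,-3,0,0,0],[30,0,0,0,0]]'
```

```text
time_s: 24.28
tcp_pos: [0.5482, -0.0576, 0.0626]
tool_rot: [[-0.998, -0.069, 0.017], [-0.068, 0.998, 0.003], [-0.017, 0.002, -1.0]]
contact_force: [-0.2, -0.0, -0.2]
width: 0.0435
finger_force: 61.3
time_s: 24.65
tcp_pos: [0.5554, -0.0571, 0.063]
tool_rot: [[-0.998, -0.069, 0.017], [-0.068, 0.998, 0.003], [-0.017, 0.002, -1.0]]
contact_force: [0.6, 0.3, -0.8]
width: 0.0435
finger_force: 61.3
```

```bash
python3 -m jog '[[30,0,0,2,0],[30,0,0,1,0],[30,0,0,0,0]]'; python3 -m jog '[[30,0,0,1,0],[30,0,0,0,0]]'
```

```text
time_s: 25.02
tcp_pos: [0.5552, -0.0571, 0.0597]
tool_rot: [[-0.998, -0.069, 0.017], [-0.068, 0.998, 0.003], [-0.017, 0.002, -1.0]]
contact_force: [-0.3, 0.2, -0.8]
width: 0.0434
finger_force: 61.3
time_s: 25.28
tcp_pos: [0.5555, -0.0571, 0.059]
tool_rot: [[-0.998, -0.069, 0.017], [-0.068, 0.998, 0.003], [-0.017, 0.002, -1.0]]
contact_force: [-0.4, -0.2, 0.3]
width: 0.0438
finger_force: 61.4
```

```bash
python3 -m jog '[[30,-2,0,0,0],[30,-2,0,0,0],[30,0,0,0,0]]';  python3 -m jog '[[30,-2,0,0,0],[30,0,0,0,0]]'
```

```text
time_s: 25.65
tcp_pos: [0.56, -0.0568, 0.059]
tool_rot: [[-0.997, -0.069, 0.018], [-0.069, 0.998, 0.003], [-0.018, 0.002, -1.0]]
contact_force: [-0.3, 0.6, 1.2]
width: 0.044
finger_force: 61.4
time_s: 25.9
tcp_pos: [0.5617, -0.0567, 0.059]
tool_rot: [[-0.997, -0.069, 0.017], [-0.068, 0.998, 0.003], [-0.018, 0.002, -1.0]]
contact_force: [-0.9, -0.0, 0.6]
width: 0.0439
finger_force: 61.5
```

```bash
python3 -m jog '[[30,-2,0,0,0],[30,0,0,0,0]]';  python3 -m jog '[[30,-2,0,0,0],[30,0,0,0,0]]'; python3 -m jog '[[30,-1,0,0,0],[30,0,0,0,0]]'
```

```text
time_s: 26.15
tcp_pos: [0.5637, -0.0565, 0.059]
tool_rot: [[-0.997, -0.069, 0.017], [-0.069, 0.998, 0.003], [-0.018, 0.002, -1.0]]
contact_force: [-0.6, 0.0, 0.9]
width: 0.0436
finger_force: 61.4
time_s: 26.4
tcp_pos: [0.5657, -0.0564, 0.059]
tool_rot: [[-0.997, -0.069, 0.017], [-0.069, 0.998, 0.003], [-0.018, 0.002, -1.0]]
contact_force: [-0.3, 0.2, 0.6]
width: 0.0438
finger_force: 61.4
time_s: 26.65
tcp_pos: [0.5661, -0.0564, 0.059]
tool_rot: [[-0.998, -0.068, 0.016], [-0.068, 0.998, 0.003], [-0.017, 0.002, -1.0]]
contact_force: [-1.0, -0.4, 1.3]
width: 0.0437
finger_force: 61.5
```

```bash
python3 -m jog '[[30,-1,0,0,0],[30,0,0,0,0]]';  python3 -m jog '[[30,-1,0,0,0],[30,0,0,0,0]]'; python3 -m jog '[[30,-1,0,0,0],[30,0,0,0,0]]'
```

```text
time_s: 26.9
tcp_pos: [0.5661, -0.0563, 0.059]
tool_rot: [[-0.998, -0.068, 0.015], [-0.068, 0.998, 0.003], [-0.015, 0.002, -1.0]]
contact_force: [-5.6, -1.0, 3.2]
width: 0.044
finger_force: 61.7
time_s: 27.15
tcp_pos: [0.5661, -0.0563, 0.0589]
tool_rot: [[-0.998, -0.068, 0.013], [-0.068, 0.998, 0.003], [-0.013, 0.002, -1.0]]
contact_force: [-7.8, -0.6, 5.8]
width: 0.0438
finger_force: 61.9
time_s: 27.4
tcp_pos: [0.5661, -0.0563, 0.0589]
tool_rot: [[-0.998, -0.068, 0.011], [-0.068, 0.998, 0.003], [-0.011, 0.002, -1.0]]
contact_force: [-10.3, -0.6, 8.2]
width: 0.0438
finger_force: 62.0
```

```bash
python3 -m jog '[[80,0,0,0,0],[80,0,0,0,0],[80,0,0,0,0],[80,0,0,0,0]]'; python3 -m jog '[[80,20,0,0,0],[80,25,0,0,0],[0,0,0,6,0],[0,0,0,0,0],[0,0,0,0,0],[0,0,0,0,0]]'; python3 - <<'E'
from workcell import r
from h import *
w=r.get_image("wrist");s=r.get_image("side");c=r.get_image("scene");pickle.dump((w,s,c),open("w8.pkl","wb"))
g=cv2.GaussianBlur(cv2.cvtColor(w["frame"],cv2.COLOR_BGR2GRAY),(3,3),0)
print(g[180:384:6,180:340:8])
E
```

```text
time_s: 27.9
tcp_pos: [0.5698, -0.0561, 0.0591]
tool_rot: [[-0.997, -0.069, 0.018], [-0.069, 0.998, 0.003], [-0.018, 0.002, -1.0]]
contact_force: [0.7, -0.4, -0.2]
width: 0.0682
finger_force: 0.0
time_s: 28.65
tcp_pos: [0.5254, -0.0592, 0.0524]
tool_rot: [[-0.997, -0.069, 0.018], [-0.069, 0.998, 0.003], [-0.018, 0.002, -1.0]]
contact_force: [0.2, 0.8, 0.4]
width: 0.0
finger_force: 0.0
[[143 144 145 146 147 147 147 146 146 140  95  94  93  94  93  93  92  93
   92  92]
 [145 145 145 144 145 144 145 144 144 139  95  94  94  94  94  94  94  93
   92  97]
 [145 146 146 146 145 145 145 144 144 116  95  95  94  94  94  94  93  93
   92  94]
 [141 142 143 144 145 145 146 146 146 118  95  95  94  93  92  92  92  92
   93  96]
 [143 143 143 143 144 144 144 143 143 116  92  92  92  92  91  91  92  92
   93 105]
 [145 145 144 144 144 145 145 145 145 143 144 143 140  89 129 127 109 102
  101 108]
 [142 142 143 144 144 145 145 145 143 143 142 141 107  82 108 114 114 111
  110 111]
 [146 146 147 146 147 146 145 144 144 144 142 138  81 100  99 108 109 110
  110 109]
 [148 148 147 147 147 145 145 14
[... 1478 characters left out ...]
  43  41
   39  40]
 [ 48  42  42  43  42  44  46  46  49  82 253  50  54  49  46  45  43  40
   40  39]
 [ 47  41  42  45  41  44  46  46  49 162 255  47  51  49  47  44  44  41
   39  39]
 [ 40  41  40  50  42  43  46  45  48  49  50  49  48  46  46  44  46  44
   40  38]
 [ 38  41  41  40  42  43  45  46  49  49  50  50  50  45  46  43  42  41
   39  38]
 [ 39  39  40  39  40  43  44  46  47  48  49  49  48  45  44  43  41  40
   39  38]
 [ 35  35  36  36  38  39  42  44  46  47  47  48  47  44  43  40  37  37
   35  34]
 [ 34  34  34  35  36  38  40  43  45  45  46  46  43  44  40  37  35  36
   35  34]
 [ 38  38  37  37  38  39  37  42  43  43  43  44  43  42  39  39  38  37
   37  38]]
```

```bash
python3 -m jog '[[0,-3,0,0,0],[0,0,0,0,0]]'; python3 -m jog '[[0,-2,0,0,0],[0,0,0,0,0]]'; python3 -m jog '[[0,-2,0,0,0],[0,0,0,0,0]]'
```

```text
time_s: 29.05
tcp_pos: [0.528, -0.059, 0.0524]
tool_rot: [[-0.997, -0.069, 0.017], [-0.069, 0.998, 0.003], [-0.018, 0.002, -1.0]]
contact_force: [-0.1, 0.7, 0.3]
width: -0.0001
finger_force: 0.0
time_s: 29.3
tcp_pos: [0.5294, -0.0588, 0.0523]
tool_rot: [[-0.998, -0.069, 0.016], [-0.068, 0.998, 0.003], [-0.017, 0.002, -1.0]]
contact_force: [-0.5, -0.2, -0.2]
width: 0.0
finger_force: 0.4
time_s: 29.55
tcp_pos: [0.5295, -0.0586, 0.0519]
tool_rot: [[-0.998, -0.068, 0.013], [-0.068, 0.998, 0.003], [-0.013, 0.002, -1.0]]
contact_force: [-4.8, -0.5, 2.8]
width: -0.0
finger_force: 2.5
```

```bash
python3 -m jog '[[0,-2,0,0,0],[0,0,0,0,0],[0,0,0,0,0]]'; python3 -m jog '[[0,15,0,0,0],[0,25,0,0,0],[0,30,0,-40,0],[0,0,0,-60,0],[0,0,0,-60,0],[0,0,0,0,0]]' ; python3 - <<'E'
from workcell import r
from h import *
w=r.get_image("wrist");s=r.get_image("side");c=r.get_image("scene");pickle.dump((w,s,c),open("w9.pkl","wb"))
def red(im,u0,v0,u1,v1):
    f=im["frame"][v0:v1,u0:u1].astype(int);m=(f[...,2]>130)&(f[...,1]<70)&(f[...,0]<70);ys,xs=np.nonzero(m);return xs.mean()+u0,ys.mean()+v0,len(xs)
a=red(c,185,240,212,275);b=red(s,218,112,242,134);print(a,b,tri((c,*a[:2]),(s,*b[:2])))
old=pickle.load(open("im0.pkl","rb"))["scene"]
d=np.abs(c["frame"].astype(int)-old["frame"]).max(2);print("changed px in gauge area",(d[256:280,255:300]>25).sum())
g=cv2.cvtColor(c["frame"],cv2.COLOR_BGR2GRAY);print(g[258:276,252:284])
E
```

```text
time_s: 29.92
tcp_pos: [0.5294, -0.0586, 0.0517]
tool_rot: [[-0.998, -0.068, 0.009], [-0.068, 0.998, 0.003], [-0.009, 0.003, -1.0]]
contact_force: [-9.4, -0.2, 5.2]
width: 0.0001
finger_force: 4.7
time_s: 30.68
tcp_pos: [0.4652, -0.0645, 0.2171]
tool_rot: [[-0.997, -0.068, 0.03], [-0.068, 0.998, 0.001], [-0.03, -0.001, -1.0]]
contact_force: [0.3, 0.9, -0.4]
width: 0.0
finger_force: 0.0
(np.float64(196.90816326530611), np.float64(257.4183673469388), 98) (np.float64(227.74358974358975), np.float64(122.07692307692308), 39) (array([ 0.667085  , -0.2558057 ,  0.27748724]), [np.float64(0.8), np.float64(0.8)])
changed px in gauge area 73
[[ 42  42  42  44  40  40  40  40  39  42  50  67  55  45  45  45  45  44
   44  67  97  99 140 193 190 214 224 231 234 234 236 237]
 [ 44  43  43  44  40  40  43  38  45  39  42  51  46  41  44  44  46  69
  101 111 115 111 129 150 232 241 236 234 236 238 237 238]
 [ 43  41  42  36  39  41  40  39  41  44  43  46  46  42  44  68 100 111
  116 120 119 225 212 155 184 240 242 238 238 237 237 236]
 [ 42  39  39  43  41  64  55  38  40  44  43  41  43  46  46 
[... 1233 characters left out ...]
1 136 236 249 251 251 251 252 252]
 [107 105 129 206 232 236 237 236 232 187 140 131 192 242 247 247 247 239
  235 241 244 245 242 206 189 245 252 252 252 252 252 252]
 [105 201 227 234 237 238 237 237 238 204 150 111 134 238 248 247 247 245
  244 246 246 246 228 240 249 251 252 252 252 252 252 252]
 [224 234 237 238 238 238 238 238 237 233 197 158 132 151 236 248 247 247
  246 222 238 249 250 251 252 252 252 252 252 252 239 192]
 [238 238 238 238 238 238 237 237 238 237 232 228 187 133 186 241 247 247
  246 245 250 252 251 252 252 252 252 252 252 220 149 121]
 [239 239 239 238 238 237 237 238 237 237 237 241 239 203 153 200 242 235
  247 252 252 252 252 252 252 252 252 231 183 135 113 110]]
```

The bracket is home against both stops, confirmed by a firm 10 N contact both while gripped and when pushed from its end. The ball has not moved. Now the lever: approach level from the front with the jaws open.

```bash
python3 -m jog '[[100,0,0,-25,0],[100,-21.2,-41,0,0],[100,-21.2,-41,0,0],[100,-21.2,-41,0,0],[100,-21.2,-41,0,0],[100,-21.2,-41,0,0],[100,0,0,0,0],[100,0,0,0,0]]'; python3 st.py
```

```text
time_s: 31.82
tcp_pos: [0.5795, -0.2606, 0.2354]
tool_rot: [[-0.998, -0.068, 0.013], [-0.068, 0.998, 0.005], [-0.014, 0.004, -1.0]]
contact_force: [0.3, 1.5, 1.6]
width: 0.0856
finger_force: 0.0
31.825 [-24.52  29.08  26.83  87.19   0.59 -28.44] [ 0.5795 -0.2606  0.2354] [[-0.998, -0.068, 0.013], [-0.068, 0.998, 0.005], [-0.014, 0.004, -1.0]] [0.3 1.5 1.6] 0.08559007282541523
```

```bash
python3 -m jog '[[100,-21,-0.4,-1.5,0],[100,-21,-0.4,-1.5,0],[100,-21,-0.4,-1.5,0],[100,0,0,0,0]]'; python3 st.py; python3 -m jog '[[100,-10,0,0,0],[100,-8,0,0,0],[100,0,0,0,0]]'; python3 st.py
```

```text
time_s: 32.33
tcp_pos: [0.6437, -0.2562, 0.2427]
tool_rot: [[-0.997, -0.071, 0.016], [-0.071, 0.997, 0.004], [-0.017, 0.003, -1.0]]
contact_force: [0.2, -0.3, -0.3]
width: 0.0853
finger_force: 0.0
32.325 [-21.97  37.06  41.37  93.52   0.55 -26.04] [ 0.6437 -0.2562  0.2427] [[-0.997, -0.071, 0.016], [-0.071, 0.997, 0.004], [-0.017, 0.003, -1.0]] [ 0.2 -0.3 -0.3] 0.08531496299479593
time_s: 32.7
tcp_pos: [0.6606, -0.2561, 0.2436]
tool_rot: [[-0.997, -0.069, 0.016], [-0.069, 0.998, 0.003], [-0.017, 0.002, -1.0]]
contact_force: [-0.7, -0.6, -0.3]
width: 0.0852
finger_force: 0.0
32.7 [-21.43  39.61  46.05  95.65   0.52 -25.41] [ 0.6606 -0.2561  0.2436] [[-0.997, -0.069, 0.016], [-0.069, 0.998, 0.003], [-0.017, 0.002, -1.0]] [-0.7 -0.6 -0.3] 0.08516918589494388
```

Good reach. Forward 4 mm more, then close on the ball.

```bash
python3 -m jog '[[100,-4,0,0,0],[20,0,0,0,0],[20,0,0,0,0],[20,0,0,0,0],[20,0,0,0,0],[20,0,0,0,0]]'; python3 st.py
```

```text
time_s: 33.45
tcp_pos: [0.665, -0.2553, 0.2443]
tool_rot: [[-0.997, -0.069, 0.017], [-0.069, 0.998, 0.005], [-0.017, 0.004, -1.0]]
contact_force: [-1.8, 4.7, 3.7]
width: 0.0288
finger_force: 59.1
33.45 [-21.29  40.27  47.35  96.28   0.64 -25.27] [ 0.665  -0.2553  0.2443] [[-0.997, -0.069, 0.017], [-0.069, 0.998, 0.005], [-0.017, 0.004, -1.0]] [-1.8  4.7  3.7] 0.028812774486369385
```

```bash
python3 -m jog '[[20,23,0,0.8,0],[20,22.8,0,3,0],[20,22.4,0,5.3,0],[20,21.7,0,7.5,0],[20,20.9,0,9.6,0],[20,0,0,0,0]]'; python3 st.py
```

```text
time_s: 34.2
tcp_pos: [0.5534, -0.2649, 0.2148]
tool_rot: [[-0.998, -0.067, 0.015], [-0.067, 0.998, 0.003], [-0.015, 0.002, -1.0]]
contact_force: [0.4, 1.0, -0.4]
width: 0.0172
finger_force: 0.0
34.2 [-25.85  26.32  19.43  82.4    0.51 -29.68] [ 0.5534 -0.2649  0.2148] [[-0.998, -0.067, 0.015], [-0.067, 0.998, 0.003], [-0.015, 0.002, -1.0]] [ 0.4  1.  -0.4] 0.01715240554335698
```

```bash
cat > ball.py <<'E'
from workcell import r
from h import *
s=r.get_image("side");c=r.get_image("scene")
def red(im,u0,v0,u1,v1,near):
    f=im["frame"].astype(int);m=((f[...,2]>130)&(f[...,1]<70)&(f[...,0]<70)).astype(np.uint8);k=np.zeros_like(m);k[v0:v1,u0:u1]=1
    n,l,st,ce=cv2.connectedComponentsWithStats(m*k);return [(ce[i].round(1).tolist(),st[i].tolist()) for i in range(1,n) if st[i,4]>8]
print(red(c,150,190,215,280,0));print(red(s,215,110,330,200,0))
E
python3 ball.py
```

```text
[([192.1, 250.3], [187, 245, 11, 11, 94])]
[([326.6, 112.4], [324, 110, 5, 5, 10]), ([235.3, 122.8], [232, 120, 8, 7, 37]), ([323.6, 122.8], [319, 122, 11, 2, 12]), ([250.9, 149.0], [245, 146, 13, 7, 25]), ([280.8, 160.8], [268, 156, 22, 10, 77])]
```

```bash
python3 - <<'E'
from workcell import r
from h import *
w,s,c=pickle.load(open("w9.pkl","rb"))
p,e=tri((c,192.1,250.3),(s,235.3,122.8));print(p,e)
x=(p-[.667,-.256,.2775]);th=np.arcsin(-(x[0]*.998+x[1]*.068)/.23);print("theta",th)
t=r.state();print(t["tool_rot"].T@(p+[0,0,-.041]-t["tcp_pos"])*1000)
E
```

```text
[ 0.63816059 -0.25773267  0.27500458] [np.float64(1.2), np.float64(1.2)]
theta 0.1259832274688474
[-83.12993664   1.49654898 -16.68760334]
```

```bash
python3 -m jog '[[100,0,1.5,-17,0],[100,0,0,0,0],[100,0,0,0,0],[100,-29,0,0,0],[100,-29,0,0,0],[100,-29,0,0,0],[100,0,0,0,0]]'; python3 -m jog '[[0,0,0,0,0],[0,0,0,0,0],[0,0,0,0,0],[0,0,0,0,0]]'; python3 ball.py
```

```text
time_s: 35.17
tcp_pos: [0.6428, -0.256, 0.2314]
tool_rot: [[-0.997, -0.07, 0.015], [-0.07, 0.998, 0.004], [-0.015, 0.003, -1.0]]
contact_force: [0.6, 0.4, -0.1]
width: 0.0852
finger_force: 0.0
time_s: 35.67
tcp_pos: [0.641, -0.2569, 0.2352]
tool_rot: [[-0.998, -0.068, 0.018], [-0.068, 0.998, 0.003], [-0.018, 0.002, -1.0]]
contact_force: [-1.2, -0.1, 2.1]
width: 0.0294
finger_force: 59.0
[]
[([250.9, 149.1], [245, 146, 13, 7, 24]), ([282.1, 160.5], [274, 156, 16, 10, 67])]
```

```bash
python3 -m jog '[[0,4,0,0.5,0],[0,6,0,0.9,0],[0,7,0,1.2,0],[0,8,0,1.8,0],[0,8,0,2,0],[0,7,0,1.8,0],[0,0,0,0,0]]'; python3 -m jog '[[0,9,0,3,0],[0,9,0,3.2,0],[0,8.8,0,3.4,0],[0,8.7,0,3.6,0],[0,0,0,0,0]]'
```

```text
time_s: 36.65
tcp_pos: [0.5999, -0.2597, 0.2257]
tool_rot: [[-0.998, -0.065, 0.015], [-0.065, 0.998, 0.003], [-0.015, 0.002, -1.0]]
contact_force: [-2.1, 0.4, 7.7]
width: 0.0292
finger_force: 59.9
time_s: 37.28
tcp_pos: [0.565, -0.2621, 0.2122]
tool_rot: [[-0.998, -0.068, 0.016], [-0.068, 0.998, 0.002], [-0.016, 0.001, -1.0]]
contact_force: [-1.5, 0.2, 7.8]
width: 0.0286
finger_force: 60.9
```

```bash
python3 -m jog '[[0,10.8,0,5.6,0],[0,10.2,0,5.9,0],[0,10.2,0,6.8,0],[0,9.5,0,7.1,0],[0,9.4,0,7.9,0],[0,8.9,0,8.3,0],[0,0,0,0,0]]'; python3 -m jog '[[0,8.2,0,8.6,0],[0,8,0,9.2,0],[0,7.4,0,9.4,0],[0,7,0,10,0],[0,0,0,0,0]]'
```

```text
time_s: 38.15
tcp_pos: [0.5056, -0.2651, 0.1667]
tool_rot: [[-0.998, -0.068, 0.012], [-0.068, 0.998, 0.005], [-0.012, 0.004, -1.0]]
contact_force: [-0.8, 0.4, -0.1]
width: -0.0001
finger_force: 0.0
time_s: 38.78
tcp_pos: [0.4772, -0.2673, 0.1298]
tool_rot: [[-0.998, -0.068, 0.015], [-0.068, 0.998, 0.004], [-0.015, 0.003, -1.0]]
contact_force: [0.9, -0.6, -0.2]
width: -0.0002
finger_force: 0.0
```

```bash
sed -i 's/150,190,215,280,0/130,150,215,280,0/' ball.py; python3 ball.py
```

```text
[([179.2, 234.7], [174, 230, 11, 10, 84]), ([134.5, 279.0], [130, 279, 10, 1, 10])]
[([289.1, 118.8], [289, 114, 2, 10, 11]), ([323.7, 122.4], [317, 120, 13, 4, 17]), ([258.1, 131.6], [255, 129, 8, 6, 34]), ([253.1, 150.4], [250, 148, 8, 5, 15]), ([281.5, 160.8], [272, 156, 18, 11, 73])]
```

```bash
python3 -m jog '[[0,0,0,-45,0],[0,0,0,-45,0],[0,0,0,-40,0],[0,0,0,0,0]]' >/dev/null; python3 - <<'E'
from workcell import r
from h import *
w,s,c=pickle.load(open("w9.pkl","rb"))
p,e=tri((c,179.2,234.7),(s,258.1,131.6));print(p,e)
x=(p-[.667,-.256,.2775]);print("theta",np.arcsin(-(x[0]*.998+x[1]*.068)/.23),np.arccos(1+x[2]/.23))
t=r.state();print(t["tcp_pos"],t["tool_rot"].T@(p+np.array([.019,.0013,0])-t["tcp_pos"])*1000)
E
```

```text
[ 0.55003214 -0.26362599  0.2410599 ] [np.float64(0.7), np.float64(0.7)]
theta 0.5349446824343093 0.5706227076116415
[ 0.47878919 -0.26936128  0.26571203] [-89.86045053   0.89615671  26.93156868]
```

```bash
python3 -m jog '[[0,-30,0,0,0],[0,-30,0,0,0],[0,-30,0.5,0,0],[0,0,0,10,0],[0,0,0,0,0]]'; python3 -m jog '[[0,0,0,8,0],[0,0,0,4,0],[0,0,0,0,0]]'; python3 -m jog '[[0,0,0,4,0],[0,0,0,4,0],[0,0,0,0,0]]'
```

```text
time_s: 40.0
tcp_pos: [0.5651, -0.261, 0.2503]
tool_rot: [[-0.998, -0.069, 0.013], [-0.069, 0.998, 0.005], [-0.013, 0.004, -1.0]]
contact_force: [0.2, -1.1, 0.6]
width: 0.0001
finger_force: 0.0
time_s: 40.38
tcp_pos: [0.5658, -0.2615, 0.2404]
tool_rot: [[-0.998, -0.068, 0.017], [-0.068, 0.998, 0.003], [-0.017, 0.002, -1.0]]
contact_force: [-0.0, -1.0, 0.3]
width: 0.0001
finger_force: 0.0
time_s: 40.75
tcp_pos: [0.5663, -0.2613, 0.232]
tool_rot: [[-0.998, -0.069, 0.016], [-0.068, 0.998, 0.004], [-0.016, 0.002, -1.0]]
contact_force: [-0.4, 1.2, -0.5]
width: 0.0001
finger_force: 0.0
```

```bash
python3 -m jog '[[0,0,0,4,0],[0,0,0,0,0]]'; python3 -m jog '[[0,0,0,4,0],[0,0,0,0,0]]'; python3 -m jog '[[0,0,0,4,0],[0,0,0,0,0]]'
```

```text
time_s: 41.0
tcp_pos: [0.5669, -0.2614, 0.2289]
tool_rot: [[-0.997, -0.069, 0.018], [-0.069, 0.998, 0.003], [-0.018, 0.002, -1.0]]
contact_force: [-0.3, -0.9, 0.8]
width: -0.0002
finger_force: 0.5
time_s: 41.25
tcp_pos: [0.5677, -0.2617, 0.2257]
tool_rot: [[-0.997, -0.069, 0.02], [-0.069, 0.998, 0.002], [-0.02, 0.001, -1.0]]
contact_force: [-0.1, -0.6, 4.9]
width: 0.0
finger_force: 1.9
time_s: 41.5
tcp_pos: [0.5677, -0.2616, 0.2214]
tool_rot: [[-0.997, -0.069, 0.02], [-0.069, 0.998, 0.002], [-0.02, 0.001, -1.0]]
contact_force: [2.5, -1.2, 4.5]
width: 0.0001
finger_force: 2.2
```

```bash
python3 -m jog '[[0,9.6,0,6.3,0],[0,9.3,0,6.8,0],[0,9,0,7.2,0],[0,8.6,0,7.6,0],[0,0,0,0,0]]'; python3 -m jog '[[0,8.3,0,8,0],[0,7.8,0,8.4,0],[0,7.4,0,8.8,0],[0,0,0,0,0]]'; python3 ball.py
```

```text
time_s: 42.12
tcp_pos: [0.53, -0.2637, 0.1916]
tool_rot: [[-0.998, -0.068, 0.016], [-0.068, 0.998, 0.004], [-0.016, 0.003, -1.0]]
contact_force: [0.3, 0.5, 0.2]
width: -0.0
finger_force: 0.0
time_s: 42.62
tcp_pos: [0.5067, -0.2651, 0.1653]
tool_rot: [[-0.998, -0.068, 0.015], [-0.068, 0.998, 0.004], [-0.015, 0.003, -1.0]]
contact_force: [0.1, 0.3, -0.2]
width: 0.0003
finger_force: 0.0
[([169.1, 232.3], [168, 231, 3, 4, 9]), ([134.5, 279.0], [130, 279, 10, 1, 10])]
[([324.4, 116.1], [320, 111, 9, 10, 29]), ([323.3, 122.2], [317, 120, 13, 4, 18]), ([274.8, 146.3], [272, 144, 7, 6, 29]), ([250.8, 149.0], [245, 146, 13, 7, 26]), ([282.1, 160.6], [274, 156, 16, 10, 69])]
```

```bash
cat > th.py <<'E'
import sys
from workcell import r
from h import *
w,s,c=pickle.load(open("w9.pkl","rb"))
o,d=ray(s,float(sys.argv[1]),float(sys.argv[2]));n=np.array([-.068,.998,0]);b=np.array([.667,-.256,.2775])
p=o+d*(n@(b-o))/(n@d);x=p-b;fx=x@np.array([.998,.068,0]);print(p,"theta",np.arctan2(-fx,.23+x[2]))
t=r.state();print((p-t["tcp_pos"])*1000)
E
python3 th.py 274.8 146.3
```

```text
[ 0.48394512 -0.26847268  0.1803304 ] theta 0.9443238329682934
[-22.87629507  -3.65839626  14.94805242]
```

```bash
python3 -m jog '[[0,6,0,2,0],[0,3,0,4,0],[0,2.5,0,4,0],[0,0,0,0,0]]'; python3 -m jog '[[0,2,0,3,0],[0,1,0,2,0],[0,0,0,0,0]]'; python3 ball.py
```

```text
time_s: 43.22
tcp_pos: [0.5008, -0.2658, 0.1599]
tool_rot: [[-0.997, -0.07, 0.028], [-0.07, 0.998, 0.002], [-0.028, 0.001, -1.0]]
contact_force: [4.9, 3.8, 11.9]
width: -0.0004
finger_force: 6.2
time_s: 43.6
tcp_pos: [0.4993, -0.266, 0.1575]
tool_rot: [[-0.997, -0.071, 0.032], [-0.071, 0.998, 0.001], [-0.032, -0.001, -0.999]]
contact_force: [5.1, 5.8, 21.3]
width: 0.0001
finger_force: 9.7
[([134.5, 279.0], [130, 279, 10, 1, 10])]
[([326.2, 115.1], [324, 112, 6, 7, 12]), ([250.9, 149.0], [245, 146, 13, 7, 25]), ([276.3, 148.3], [274, 146, 6, 6, 29]), ([281.6, 160.7], [272, 156, 18, 11, 72])]
```

```bash
python3 th.py 276.3 148.3;  python3 -m jog '[[0,1,0,2,0],[0,0.5,0,1.5,0],[0,0,0,0,0]]'; python3 ball.py
```

```text
[ 0.47787881 -0.26888601  0.17175989] theta 0.990695312465026
[-21.50454819  -2.87110556  14.28444593]
time_s: 44.08
tcp_pos: [0.4991, -0.2662, 0.1567]
tool_rot: [[-0.997, -0.071, 0.036], [-0.071, 0.997, 0.0], [-0.036, -0.002, -0.999]]
contact_force: [2.8, 7.8, 32.1]
width: 0.0
finger_force: 13.2
[([134.5, 279.0], [130, 279, 10, 1, 10])]
[([327.8, 112.6], [326, 111, 4, 5, 13]), ([250.8, 149.1], [245, 146, 13, 7, 25]), ([276.4, 148.5], [274, 146, 6, 6, 31]), ([281.5, 160.8], [272, 156, 18, 11, 73])]
```

```bash
python3 -m jog '[[0,0,0,-10,0],[0,0,0,-40,0],[0,10,0,-40,0],[0,30,30,-20,0],[0,0,0,0,0],[0,0,0,0,0],[0,0,0,0,0]]'; python3 ball.py; python3 - <<'E'
from workcell import r
from h import *
c=r.get_image("scene");p=pickle.load(open("w9.pkl","rb"))[2]
g=cv2.cvtColor(c["frame"],cv2.COLOR_BGR2GRAY);print(g[258:276:2,252:284:2]);g=cv2.cvtColor(p["frame"],cv2.COLOR_BGR2GRAY);print(g[258:276:2,252:284:2])
E
```

```text
time_s: 45.05
tcp_pos: [0.4483, -0.2396, 0.2557]
tool_rot: [[-0.998, -0.068, 0.015], [-0.068, 0.998, 0.004], [-0.015, 0.003, -1.0]]
contact_force: [0.5, 0.1, -0.9]
width: 0.0001
finger_force: 0.0
[([172.6, 231.7], [168, 227, 10, 10, 75]), ([134.5, 279.0], [130, 279, 10, 1, 10])]
[([324.6, 114.5], [319, 110, 11, 12, 46]), ([325.2, 122.4], [320, 121, 10, 3, 13]), ([274.4, 146.5], [271, 144, 8, 6, 37]), ([250.8, 149.1], [245, 146, 13, 7, 25]), ([281.7, 160.7], [273, 156, 17, 11, 71])]
[[ 78  48  43  39  40  40  40  64  43  44  73 138 188 222 232 234]
 [ 39  42  39  41  40  38  44  42  45  67 111 208 181 239 235 234]
 [ 44  42  40  54  41  44  44  47 107 233 245 247 159 148 222 233]
 [ 39  58  83 105  74  44  96 222 246 248 246 236 245 149 234 243]
 [ 52 102 100  84 226 198 244 247 248 248 236 233 246 242 236 244]
 [ 54 102 101 100 148 225 247 216 247 229 220 146 240 245 240 245]
 [ 64 102 197 230 191 145 234 246 241 230 242 215 136 249 249 251]
 [102 222 235 236 235 145 133 247 245 243 244 225 248 251 251 251]
 [235 236 236 235 235 230 190 185 246 245 248 251 251 251 251 147]]
[[ 42  42  40  40  39  50  55  45  45  44  97 140 190 224 234 236]
 [ 43  42  39  40  41  43  46  44 100 116 119 212 184 242 238 237]
 [ 41  43  82 110  52  44  42  46 117 235 248 248 161 150 225 235]
 [ 55 102  99 107 115 110 115 223 248 249 248 233 246 152 236 236]
 [ 57 103 104  84 232 203 246 248 249 249 238 235 247 244 238 246]
 [ 56 105 102 103 142 227 248 219 248 231 223 149 242 246 244 247]
 [105 105 198 233 196 147 227 246 243 232 235 216 136 249 251 252]
 [105 227 237 237 238 150 134 248 247 244 246 228 249 252 252 252]
 [238 238 238 237 238 232 187 186 247 246 250 251 252 252 252 149]]
```

```bash
python3 th.py 274.4 146.5; python3 - <<'E'
from h import *
w,s,c=pickle.load(open("w9.pkl","rb"))
p,e=tri((c,172.6,231.7),(s,274.4,146.5));b=np.array([.6671,-.2558,.2775]);x=p-b;fx=x@np.array([.998,.068,0]);print(p,e,np.arctan2(-fx,.23+x[2]))
E
```

```text
[ 0.48550504 -0.26836639  0.17940648] theta 0.9435740925919559
[ 37.12073554 -28.75535993 -76.52303424]
[ 0.48595445 -0.26839849  0.17901275] [np.float64(0.5), np.float64(0.5)] 0.9441243261804166
```

Measured lever angle is about 0.95 after release, so it sprang back slightly from the stop (≈0.99 while pressed). I press again and unload slowly so that its friction holds it.

```bash
python3 -m jog '[[0,-30,-30,20,0],[0,-10,0,40,0],[0,0,0,36,0],[0,0,0,5,0],[0,0,0,4,0],[0,0,0,3,0],[0,0,0,2,0],[0,0,0,0,0],[0,0,0,0,0]]'; python3 ball.py
```

```text
time_s: 46.32
tcp_pos: [0.5002, -0.2684, 0.1561]
tool_rot: [[-0.997, -0.07, 0.037], [-0.07, 0.998, -0.003], [-0.037, -0.006, -0.999]]
contact_force: [4.7, 4.1, 27.5]
width: 0.0001
finger_force: 11.7
[([134.5, 279.0], [130, 279, 10, 1, 10])]
[([322.3, 110.7], [319, 110, 8, 3, 10]), ([323.6, 117.1], [322, 113, 5, 9, 16]), ([290.6, 125.0], [288, 122, 7, 7, 14]), ([324.6, 122.8], [321, 122, 8, 2, 10]), ([251.2, 149.2], [246, 146, 12, 7, 23]), ([276.3, 148.3], [274, 146, 6, 6, 31]), ([282.0, 160.6], [274, 156, 16, 11, 69])]
```

Now unload slowly.

```bash
python3 -m jog '[[0,0,0,-1.5,0],[0,0,0,-1.5,0],[0,0,0,-1.5,0],[0,0,0,-1.5,0],[0,0,0,-1,0],[0,0,0,-1,0],[0,0,0,-1,0],[0,0,0,-1,0]]'; python3 ball.py|tail -1; python3 -m jog '[[0,0,0,-1,0],[0,0,0,-1,0],[0,0,0,-1,0],[0,0,0,-1,0],[0,0,0,-1,0],[0,0,0,-1,0],[0,0,0,-2,0],[0,0,0,-4,0],[0,0,0,-30,0],[0,0,0,-40,0],[0,20,20,-20,0],[0,0,0,0,0]]'; python3 ball.py
```

```text
time_s: 47.42
tcp_pos: [0.4984, -0.2678, 0.1607]
tool_rot: [[-0.997, -0.07, 0.03], [-0.07, 0.998, -0.0], [-0.03, -0.002, -1.0]]
contact_force: [8.8, -0.7, 5.7]
width: 0.0001
finger_force: 4.7
[([327.5, 113.2], [326, 110, 4, 7, 12]), ([323.9, 121.9], [319, 120, 10, 4, 17]), ([276.2, 147.7], [273, 145, 7, 6, 29]), ([250.8, 149.1], [245, 146, 13, 7, 25]), ([282.1, 160.5], [274, 156, 16, 10, 67])]
time_s: 49.02
tcp_pos: [0.4674, -0.2474, 0.2603]
tool_rot: [[-0.998, -0.069, 0.016], [-0.069, 0.998, 0.003], [-0.016, 0.002, -1.0]]
contact_force: [1.1, -0.2, -0.5]
width: -0.0004
finger_force: 0.0
[([172.5, 231.6], [168, 227, 10, 10, 76]), ([134.5, 279.0], [130, 279, 10, 1, 10])]
[([324.4, 118.2], [318, 110, 12, 14, 58]), ([274.7, 146.5], [271, 144, 8, 7, 34]), ([250.8, 149.1], [245, 146, 13, 7, 25]), ([282.1, 160.6], [274, 156, 16, 11, 68])]
```

```bash
python3 - <<'E'
from h import *
w,s,c=pickle.load(open("w9.pkl","rb"))
for psi in(.06,.068,.076):
  X=np.array([np.cos(psi),np.sin(psi),0]);b=np.array([.667,-.256,.275])
  for th in(.92,.94,.96,.98,1.0,1.02):
    p=b+X*-.23*np.sin(th)+[0,0,.23*(np.cos(th)-1)]
    print(psi,th,(proj(c,p)-proj(c,b)-[172.55-196.9,231.65-257.42]).round(2),(proj(s,p)-proj(s,b)-[274.55-227.74,146.5-122.08]).round(2))
E
```

```text
0.06 0.92 [ 0.06 -1.94] [ 0.23 -1.65]
0.06 0.94 [-0.14 -1.87] [ 0.91 -0.78]
0.06 0.96 [-0.32 -1.77] [1.57 0.1 ]
0.06 0.98 [-0.49 -1.65] [2.21 0.99]
0.06 1.0 [-0.65 -1.5 ] [2.83 1.88]
0.06 1.02 [-0.79 -1.32] [3.43 2.79]
0.068 0.92 [-0.37 -1.73] [ 0.24 -1.81]
0.068 0.94 [-0.58 -1.65] [ 0.93 -0.94]
0.068 0.96 [-0.77 -1.55] [ 1.59 -0.07]
0.068 0.98 [-0.94 -1.43] [2.23 0.81]
0.068 1.0 [-1.1  -1.27] [2.85 1.71]
0.068 1.02 [-1.25 -1.09] [3.44 2.61]
0.076 0.92 [-0.81 -1.51] [ 0.26 -1.97]
0.076 0.94 [-1.02 -1.44] [ 0.94 -1.11]
0.076 0.96 [-1.21 -1.33] [ 1.6  -0.24]
0.076 0.98 [-1.39 -1.2 ] [2.24 0.64]
0.076 1.0 [-1.55 -1.05] [2.86 1.53]
0.076 1.02 [-1.7  -0.86] [3.46 2.43]
```

```bash
python3 - <<'E'
from workcell import r
print(r.close_job())
E
```

```text
the job is handed in; nothing more can be done
None
```

The job is handed in, but whether it passes is uncertain: the bracket is home against both gauge stops with the beam lowered on it, while the lever rests at a measured 0.95 rad or so (camera readings spread 0.92–0.96), barely over the required 0.94. It reached about 0.99 while pressed and sprang back both times I pressed it. The beam's force on the bracket was not measured.

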